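# Take the wrongly packed adapter out of the sloping case

## Task

Open the lid of the centrifuge-adapter case right up and leave it standing open. One adapter does not match the shape printed on the layout strip in front of its pocket: take it out and stand it upright, bores up, in the dark steel returns tray. Leave the other adapters in their pockets and do not disturb the other things on the bench.

Things in the scene. Friction and masses are not known exactly. Their poses are not given: they have to be found in the camera images.
- case: grey adapter case, 96 x 356 mm, fixed on an aluminium stand. Origin on the bench under the centre of its underside (60 mm up). x points uphill to the hinge, y left along the case, z up. The case is tipped 30 degrees: its floor climbs towards +x, its open side faces up and towards -x, normal (-0.5, 0, 0.87) in this frame
- case_row (a point): floor of the middle pocket (axes as the case's). Five pockets in a row along y, pitch 66 mm, one adapter in each, standing square to the sloping floor (so leaning 30 degrees to -x), 40 mm side up the slope. Heights square to the floor: ribs between pockets 8 mm, rubber ledges front and back 12, outer walls 20, adapters 44. Beside an oblong one (along y) at least 33 mm is free
- strip (a point): centre of the white layout strip, 52 x 346 mm, lying flat 9 mm above the bench on the front of the stand, which reaches 150 mm to -x from the case's origin. Axes as the case's
- lid (a joint): opening angle of the white lid: 0 shut, at most 1.85 rad; starts at 0 to 0.15. The stiff hinge stays where it is left (0.22 N m, up to 0.35 with the weight). The lid is a 96 x 356 mm hood 34 mm deep, hinged along the case's uphill long edge; it turns up and over towards +x of the case; at 1.85 rad it stops, still leaning 14 degrees from upright over the pockets
- lid_hinge (a point): centre of the lid's hinge line, which runs along the case's y; its axes turn with the lid. The lid opens by turning about +y of the case
- lid_handle (a point): centre of the lid's steel bar handle: round, 12 mm thick, 100 mm long along the case's y, its centre 32 mm off the lid's outer face and 16 mm in from the free edge; 80 mm from the hinge line along the lid and 66 mm out from it (104 mm radius). The bar turns freely in a light grip
- oblong1_mid (a point): oblong aluminium adapter, a plain block 40 x 22 mm in plan and 44 mm tall with two dark bores in its top; 60 to 130 g. The point is its centre, half-way up; its z runs up along its height (towards the bores), its x along the 40 mm length
- oblong2_mid (a point): oblong aluminium adapter, a plain block 40 x 22 mm in plan and 44 mm tall with two dark bores in its top; 60 to 130 g. The point is its centre, half-way up; its z runs up along its height (towards the bores), its x along the 40 mm length
- oblong3_mid (a point): oblong aluminium adapter, a plain block 40 x 22 mm in plan and 44 mm tall with two dark bores in its top; 60 to 130 g. The point is its centre, half-way up; its z runs up along its height (towards the bores), its x along the 40 mm length
- round1_mid (a point): round aluminium adapter, a cylinder 40 mm across and 44 mm tall with one large dark bore in its top, about 120 g. The point is its centre, half-way up; z along its height
- round2_mid (a point): round aluminium adapter, a cylinder 40 mm across and 44 mm tall with one large dark bore in its top, about 120 g. The point is its centre, half-way up; z along its height
- pic_oblong1_mid (a point): a black 40 x 22 mm rectangle printed on the white layout strip that lies flat along the stand's front: the pocket straight uphill of it (same y in the case's frame, about 100 mm towards +x) is for an oblong adapter. Axes as the case's
- pic_oblong2_mid (a point): a black 40 x 22 mm rectangle printed on the white layout strip that lies flat along the stand's front: the pocket straight uphill of it (same y in the case's frame, about 100 mm towards +x) is for an oblong adapter. Axes as the case's
- pic_round1_mid (a point): a black 40 mm disc printed on the layout strip: the pocket straight uphill of it (same y in the case's frame) is for a round adapter. Axes as the case's
- pic_round2_mid (a point): a black 40 mm disc printed on the layout strip: the pocket straight uphill of it (same y in the case's frame) is for a round adapter. Axes as the case's
- pic_round3_mid (a point): a black 40 mm disc printed on the layout strip: the pocket straight uphill of it (same y in the case's frame) is for a round adapter. Axes as the case's
- tray: open dark steel tray for returns, fixed, 130 mm (its x) by 170 mm (its y), walls 3 mm thick and 30 mm high, floor 3 mm. Origin: centre of its underside, on the bench
- tube_rack: bystander: loose magenta tube rack 75 x 150 x 52 mm; origin under its centre
- media_bottle: bystander: loose glass jar 70 mm across, 130 mm tall, blue cap; origin under its centre
- wash_bottle: bystander: loose white wash bottle 68 mm across, 195 mm tall; origin under its centre
- beaker: bystander: loose glass beaker 70 mm across, 85 mm tall; origin under its centre
- pipette: bystander: loose white pipette lying on the bench, 270 mm long, 26 mm high; origin on the bench near its middle; x along it from plunger to tip
- tube_cap_jar: bystander: loose small white jar 44 mm across, 45 mm tall; origin under its centre
- wipes_box: bystander: loose cardboard box 100 x 120 x 60 mm; origin under its centre
Not all that is in view belongs to the job. Of the things that look like the tray, the largest one is meant.

How it is judged:
By the outcome, as a careful person would: the job done as asked, in the order asked, and still so for the second after the job is handed in, with the robot touching nothing.
It also fails if it takes over 61 s, if anything falls off the work surface, if the arm or the gripper's body presses on something with over 40 N, if the wrist force passes 120 N, or if a joint passes its speed limit or range.

## Robot

A 6-joint arm with a two-finger parallel gripper is mounted at the origin on the work surface. World frame = base frame: x ahead of the robot, y to its left, z up, the work surface at z = 0. Lengths are in m, angles in rad, forces in N, time in s.
With the tool pointing down it reaches from about 0.425 to 0.95 m from the base axis. Payload 3.5 kg.
Tool frame: the origin (TCP) lies on the centre line of the jaws, within the pads' length; the fingertips stand 8 mm ahead of it and the grasp point (between the pads) lies 11 mm behind it; z points along the fingers, y is the line along which they close (so a half turn about z gives the same grasp; the last joint's range is limited). The gripper opens to 85 mm and grips with 20 to 120 N. Pads are 22 mm wide; open, the fingers measure 114 mm over their backs; the gripper's body (76 mm by 85 mm) begins 54 mm behind the grasp point. The pads swing forward as they close: fully open they stand 13 mm farther back than shut.
Start: joints at [-1.346, 0.286, 1.577, -0, 1.279, -0.15], TCP at [0.247, -0.628, 0.239] pointing down, gripper open.
Joint ranges: [-2.77, 2.77], [-0.9, 2.22], [0.21, 2.48], [-1.53, 4.67], [0.24, 2.81], [-2.84, 2.84]. Speed limits (rad/s): [2.79, 2.79, 3.14, 3.14, 3.14, 3.14].

## Interface

Orientations are given as a unit quaternion [x, y, z, w].
In Python, from plant import ctrl gives the robot as it stands. The module is installed in compiled form; this text tells all that it offers.
- The arm moves only by the tool send_rows, never from a script. Its argument "steps" is a list of rows, each a list of 5 numbers: the shift along the tool's x, y, z in m, then the turn about the tool's z in degrees, then the opening, from -1 (shut) to 1 (fully open). A call has 1 to 12 rows; each row is the pose to reach, as a shift and turn from the pose commanded when the call began, along the tool's axes at that moment; what a row does not reach only later rows make up. A row lasts 1/10 s, in which the tool goes at most 50 mm and 8.59 degrees, less where a joint would pass 70% of its speed; a pose out of reach is approached as far as the arm can. A call with a gripper value outside its range is refused whole. The fingers move at their own pace and stop on an object; "squeeze" is the grip in N (left out, the last holds). Time passes only in rows, so rows that repeat a pose let the fingers close. It gives the time, the measured TCP pose, the force, the opening and the grip force at its end, in the units of the state.
- ctrl.get_state(): the state, without advancing time (a new reading comes with each control period).
- ctrl.read_camera(name): name is "side" or "top" or "wrist"; returns the picture (420x560x3 uint8, red, green, blue); there is no depth.
- ctrl.calibration(name): a dict with "intrinsics" (3x3 intrinsics, pixels), "extrinsics" (4x4, takes a point from world to camera coordinates); the wrist camera has in their place "tool_from_camera" (4x4, takes a point from camera to tool coordinates, whose origin is the TCP and whose axes are the flange's). Camera axes: x right, y up, looking along -z (the intrinsics and any distortion apply to the point x, -y, -z); pixel columns grow to the right and rows downward; lengths in m; the calibration is good to about 2 mm. The wrist camera is an equidistant fisheye: a pixel r from the principal point sees the ray r / f radians off the axis. A picture is of the moment at which its call begins: read the wrist's pose just before it. calibration takes no time and is no camera call.
- ctrl.sign_off(): hands the job in; it is judged then, once.
The state is a dict: "time": time; "qpos": joint angles; "dq": joint speeds; "joint_efforts": joint torques, N m; "eef_pos": TCP position; "tcp_rot": TCP orientation; "contact_force": force on the tool from outside, world axes, zero at the start; "wrist_torque": the same for the moment, N m; "opening": opening from 0.0 (shut) to 1.0 (fully open); "finger_force": force on a finger pad.
Only numpy, scipy, OpenCV 4.12 (cv2) and the standard library are available. Lean on these libraries where they do the work, as an engineer would, in place of code of your own. Each camera call takes 0.05 s, during which the arm holds its last target. There are 200 camera calls.

## Working session

There is one attempt and no reset: what is moved stays moved. The work goes in short steps, Python scripts to look and compute and a tool call to move; the robot and the scene stay as the last step left them, time stands still between calls to the robot, and variables do not carry over. Pictures are saved under pics/ and viewed, at most 10 in all, crops included, and the job is handed in when it is done.

Besides the shell and the picture viewer there is one more tool, called after "Emit:" in YAML: its name, and indented under it one key for each argument. send_rows: Moves the arm, as the interface text tells. Its arguments: {"type":"object","properties":{"steps":{"type":"array","items":{"type":"array","items":{"type":"number"}}},"squeeze":{"type":"number"}},"required":["steps"]}

```bash
mkdir -p pics
cat > h.py <<'E'
import numpy as np, cv2
from plant import ctrl
from scipy.spatial.transform import Rotation as R
def snap(n,f):
    s=ctrl.get_state(); im=ctrl.read_camera(n); cv2.imwrite('pics/'+f,im[:,:,::-1]); return s,im
def ray(n,u,v,s=None):
    c=ctrl.calibration(n); K=np.array(c['intrinsics'])
    if n=='wrist':
        x,y=(u-K[0,2])/K[0,0],(v-K[1,2])/K[1,1]; r=np.hypot(x,y)+1e-12
        d=np.array([np.sin(r)*x/r,-np.sin(r)*y/r,-np.cos(r)])
        T=np.array(c['tool_from_camera']); Rt=R.from_quat(s['tcp_rot']).as_matrix()
        return Rt@T[:3,3]+s['eef_pos'], Rt@T[:3,:3]@d
    E=np.array(c['extrinsics']); d=np.array([(u-K[0,2])/K[0,0],-(v-K[1,2])/K[1,1],-1])
    return -E[:3,:3].T@E[:3,3], E[:3,:3].T@d/np.linalg.norm(d)
def onz(n,u,v,z,s=None):
    o,d=ray(n,u,v,s); return o+d*(z-o[2])/d[2]
def tri(rays):
    A=0;b=0
    for o,d in rays:
        P=np.eye(3)-np.outer(d,d); A=A+P; b=b+P@o
    return np.linalg.solve(A,b)
E
python3 - <<'E'
from h import *
for n in('top','side','wrist'):
    s,im=snap(n,n+'0.png')
    print(n,{k:np.round(v,3).tolist() for k,v in ctrl.calibration(n).items()})
print(ctrl.get_state())
E
```

```text
top {'intrinsics': [[438.683, 0.0, 277.299], [0.0, 438.683, 209.588], [0.0, 0.0, 1.0]], 'extrinsics': [[-0.011, -1.0, -0.025, 0.012], [0.998, -0.013, 0.067, -0.48], [-0.067, -0.025, 0.997, -1.257], [0.0, 0.0, 0.0, 1.0]]}
side {'intrinsics': [[504.267, 0.0, 285.363], [0.0, 504.267, 208.3], [0.0, 0.0, 1.0]], 'extrinsics': [[-0.912, -0.41, -0.021, 0.423], [0.19, -0.467, 0.864, -0.184], [-0.364, 0.784, 0.504, -1.295], [0.0, 0.0, 0.0, 1.0]]}
wrist {'intrinsics': [[325.192, 0.0, 276.489], [0.0, 325.192, 211.44], [0.0, 0.0, 1.0]], 'tool_from_camera': [[0.001, 0.966, 0.259, 0.066], [1.0, -0.001, -0.001, -0.0], [-0.001, 0.259, -0.966, -0.135], [0.0, 0.0, 0.0, 1.0]]}
{'time': 0.15, 'qpos': array([-1.34598053e+00,  2.87007097e-01,  1.57785057e+00,  1.78618064e-05,
        1.27859012e+00, -1.49980573e-01]), 'dq': array([ 0.00123177, -0.00183688, -0.00331478, -0.00177094, -0.00039902,
        0.00070907]), 'joint_efforts': array([-1.26561717e-03, -4.06608796e+01, -2.93139642e+01, -1.96752940e-04,
        4.00070727e-03,  5.91124035e-06]), 'eef_pos': array([ 0.24703759, -0.62763565,  0.23822962]), 'tcp_rot': array([ 9.82492345e-01,  1.86300650e-01, -2.61552673e-05, -9.27236975e-04]), 'contact_force': array([ 0.07954305, -0.27332486, -0.63915722]), 'wrist_torque': array([ 0.02133034, -0.00270896, -0.01083571]), 'finger_force': 0.0, 'opening': 1.003162820043271}
```

View pics/top0.png

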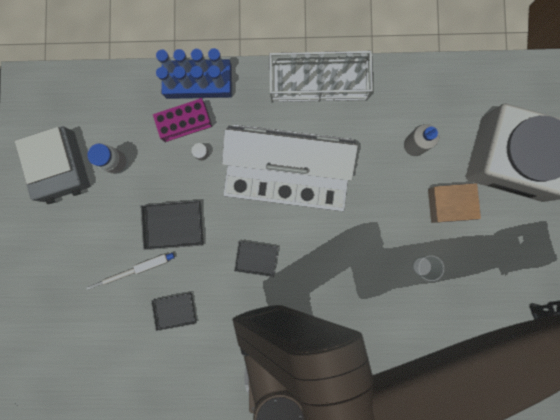

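View pics/side0.png

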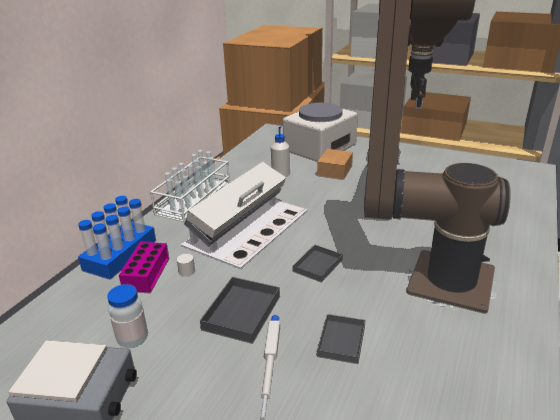

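Top view: the case and strip are at about (288,165). The strip pictures run disc (240,186), rectangle (262,188), disc (285,191), disc (307,194), rectangle (329,197). The bar handle is at (288,168).

Tray candidates are (172,224), (257,258) and (174,311). The largest is (172,224). In the side view the tray is at (242,308) and the handle at (251,195).

```bash
cat > m1.py <<'E'
from h import *
im=cv2.imread('pics/top0.png'); g=cv2.cvtColor(im,cv2.COLOR_BGR2GRAY)
def blobs(m,lo,hi,box):
    n,l,st,c=cv2.connectedComponentsWithStats(m.astype(np.uint8))
    for i in range(1,n):
        if lo<st[i,4]<hi and box[0]<c[i][0]<box[2] and box[1]<c[i][1]<box[3]: yield i,st[i],c[i],l
P=[]
for i,s,c,l in blobs(g<80,40,400,(225,172,345,208)):
    p=onz('top',*c,.009); P.append(p); print('pic',c.round(1),s[4],s[2:4],p.round(4))
P=np.array(sorted(P,key=lambda p:-p[1])); d=P[0]-P[-1]; print('len',np.linalg.norm(d),'spac',np.linalg.norm(np.diff(P,axis=0),axis=1).round(4)); yaw=np.arctan2(-d[0],d[1]); print('yaw deg',np.degrees(yaw), 'mid',P.mean(0))
for i,s,c,l in blobs(g<62,1000,6000,(100,180,300,340)):
    r=cv2.minAreaRect(np.argwhere(l==i)[:,::-1].astype(np.float32)); b=cv2.boxPoints(r)
    q=np.array([onz('top',*k,.03) for k in b]); print('dark',c.round(1),s[4],q.mean(0).round(4),[np.linalg.norm(q[0]-q[1]).round(3),np.linalg.norm(q[1]-q[2]).round(3)],q.round(3).tolist())
a=cv2.resize(im[145:215,215:365],None,fx=4,fy=4,interpolation=2)
b=cv2.resize(cv2.imread('pics/side0.png')[155:265,180:320],None,fx=4,fy=4,interpolation=2)
o=np.zeros((a.shape[0]+0,600,3),np.uint8); o[:]=a[:,:600]
b=cv2.resize(b,(400,314)); o2=np.zeros((600,600,3),np.uint8); o2[:280]=o; o2[285:599,:400]=b; cv2.imwrite('pics/c1.png',o2)
E
python3 m1.py
```

```text
pic [239.9 185.7] 108 [11 12] [0.5524 0.1153 0.009 ]
pic [262.2 188.3] 66 [ 7 12] [0.5436 0.0498 0.009 ]
pic [284.4 191.3] 108 [12 12] [ 0.5339 -0.0151  0.009 ]
pic [306.9 194. ] 107 [11 11] [ 0.5252 -0.0808  0.009 ]
pic [329.4 196.7] 67 [ 7 12] [ 0.5162 -0.146   0.009 ]
len 0.2638011219902077 spac [0.0662 0.0656 0.0662 0.0658]
yaw deg -7.893638746942629 mid [ 0.53427953 -0.01534713  0.009     ]
```

View pics/c1.png

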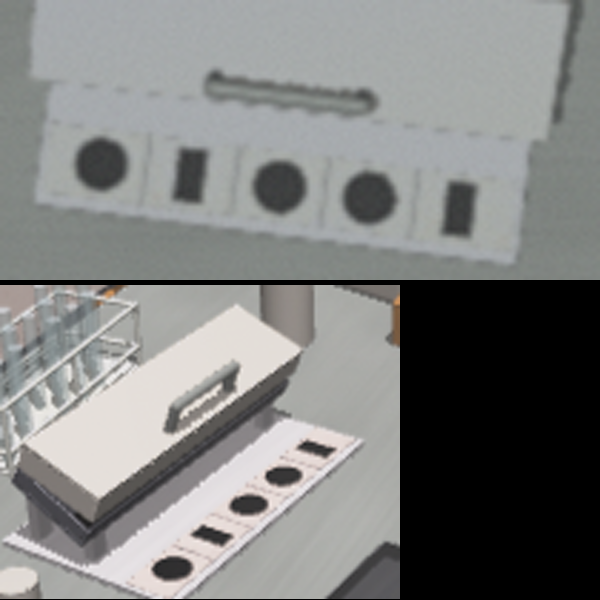

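The crop shows the steel bar handle with its centre near top pixel (287.7,168.5) and side pixel (251.2,192.5). From the +y end the strip reads disc, rectangle, disc, disc, rectangle, and the 66 mm spacing matches the description.

```bash
cat > m2.py <<'E'
from h import *
r1=ray('top',287.7,168.5); r2=ray('side',251.2,192.5); h=tri([r1,r2])
print('handle',h.round(4),[np.linalg.norm(np.cross(h-o,d)).round(4) for o,d in(r1,r2)])
ex=np.array([np.cos(np.radians(-7.89)),np.sin(np.radians(-7.89)),0]); ey=np.array([-ex[1],ex[0],0])
m=np.array([.5343,-.0153,.009]); print('rel pic mid: along x,y',(h-m)@ex,(h-m)@ey)
im=cv2.imread('pics/top0.png'); hsv=im.max(2)
sub=hsv[190:260,130:215]; print(sub[::10,::8])
n,l,st,c=cv2.connectedComponentsWithStats((hsv<70).astype(np.uint8))
for i in range(1,n):
    if 600<st[i,4]<6000:
        b=cv2.boxPoints(cv2.minAreaRect(np.argwhere(l==i)[:,::-1].astype(np.float32)))
        q=np.array([onz('top',*k,.03) for k in b]); print('dark',c[i].round(1),st[i,4],q.mean(0).round(4),np.linalg.norm(q[0]-q[1]).round(3),np.linalg.norm(q[1]-q[2]).round(3),q[:,:2].round(3).tolist())
E
python3 m2.py
```

```text
handle [ 0.582  -0.0258  0.1246] [np.float64(0.0005), np.float64(0.0005)]
rel pic mid: along x,y 0.048692034770434524 -0.0038064778508725312
[[134 129 128 129 130 133 132 132 133 133 134]
 [132 132 128 130 129 123 121  95  78  88 130]
 [132 130  55  77  75  76  77  78  76  85 134]
 [132 131  55  75  75  77  77  76  76  74 134]
 [131 131  53  73  76  78  76  74  76  63 131]
 [130 131  55  77  77  76  75  78  76  56 136]
 [133 133 129 132 133 136 131 132 135 133 134]]
dark [544.   24.4] 1490 [ 1.0104 -0.7749  0.03  ] 0.089 0.144 [[1.084, -0.734], [1.081, -0.823], [0.937, -0.815], [0.939, -0.727]]
dark [ 71.9 170.7] 786 [0.599  0.6071 0.03  ] 0.226 0.131 [[0.518, 0.707], [0.729, 0.628], [0.679, 0.507], [0.47, 0.587]]
```

Emit:
send_rows:
  steps:
    - [0.532, -0.438, -0.08, -60.6, -0.2]
    - [0.532, -0.438, -0.08, -60.6, -0.2]
    - [0.532, -0.438, -0.08, -60.6, -0.2]
    - [0.532, -0.438, -0.08, -60.6, -0.2]
    - [0.532, -0.438, -0.08, -60.6, -0.2]
    - [0.532, -0.438, -0.08, -60.6, -0.2]
    - [0.532, -0.438, -0.08, -60.6, -0.2]
    - [0.532, -0.438, -0.08, -60.6, -0.2]
    - [0.532, -0.438, -0.08, -60.6, -0.2]
    - [0.532, -0.438, -0.08, -60.6, -0.2]
    - [0.532, -0.438, -0.08, -60.6, -0.2]
    - [0.532, -0.438, -0.08, -60.6, -0.2]
  squeeze: 20

```text
time: 1.35
eef_pos: [0.5371, -0.1051, 0.3086]
tcp_rot: [0.754, 0.657, -0.0, 0.0]
contact_force: [1.0, 0.2, -0.4]
opening: 0.401
finger_force: 0.0
```

```bash
cat >> h.py <<'E'
def go(p,yaw=None,s=None):
    """shift in tool axes to world TCP p, turn (deg) to bring tool x to world heading yaw (deg)"""
    s=s or ctrl.get_state(); M=R.from_quat(s['tcp_rot']).as_matrix()
    h=np.degrees(np.arctan2(M[1,0],M[0,0])); t=0 if yaw is None else -((yaw-h+180)%360-180)
    return (M.T@(np.array(p)-s['eef_pos'])).round(4), round(t,2)
E
python3 - <<'E'
from h import *
s=ctrl.get_state(); print(s['time'],s['eef_pos'],s['opening'],s['qpos'].round(2)); print(go([.582,-.026,.2],82.1))
E
```

```text
1.35 [ 0.53709046 -0.10510571  0.30861525] 0.4013190986880441 [-0.38 -0.04  1.81 -0.    1.37 -0.24]
(array([0.0846, 0.0336, 0.1086]), np.float64(-0.02))
```

Emit:
send_rows:
  steps:
    - [0.085, 0.034, 0.06, 0, -0.2]
    - [0.085, 0.034, 0.06, 0, -0.2]
    - [0.085, 0.034, 0.06, 0, -0.2]
    - [0.085, 0.034, 0.06, 0, -0.2]

```text
time: 1.75
eef_pos: [0.5814, -0.0263, 0.2464]
tcp_rot: [0.753, 0.658, -0.001, -0.002]
contact_force: [0.3, -0.8, 0.4]
opening: 0.4
finger_force: 0.0
```

Run:
```python
from h import *
s,im=snap('wrist','w1.png'); print(s['time'],s['eef_pos'],s['tcp_rot']); np.save('w1.npy',np.r_[s['eef_pos'],s['tcp_rot']])
s,im=snap('top','t1.png')
```

```text
1.75 [ 0.58136704 -0.02628394  0.2463633 ] [ 0.75340326  0.65755545 -0.00136239 -0.0015823 ]
```

View pics/w1.png

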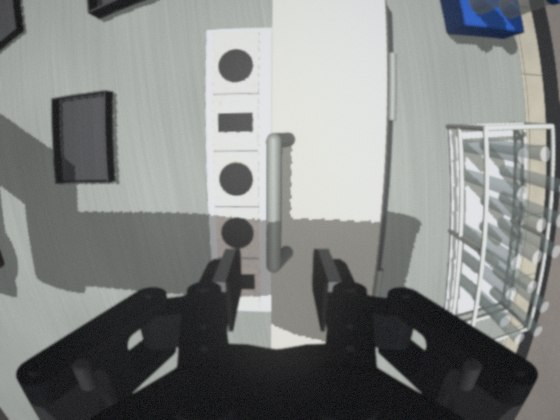

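The wrist view shows the bar from (274,137) to (274,268), centred near (274,203), between the finger tracks. Next I check it against the top and side rays.

Run:
```python
from h import *
w=np.load('w1.npy'); s={'eef_pos':w[:3],'tcp_rot':w[3:]}
rs=[ray('top',287.7,168.5),ray('side',251.2,192.5),ray('wrist',274.3,203,s)]
for k in([0,1,2],[0,2],[1,2]):
    print(k,tri([rs[i] for i in k]).round(4))
for z in(.12,.125,.13): print(onz('wrist',274.3,203,z,s).round(4))
for uv in((236.5,66),(236,122.5),(236,179.5),(237.5,232.5)): print(onz('wrist',*uv,.009,s).round(4))
print(go([.582,-.024,.122],82.1))
```

```text
[0, 1, 2] [ 0.5812 -0.0239  0.1252]
[0, 2] [ 0.5818 -0.0243  0.1196]
[1, 2] [ 0.58   -0.0217  0.1267]
[ 0.5803 -0.0229  0.12  ]
[ 0.5805 -0.0217  0.125 ]
[ 0.5807 -0.0205  0.13  ]
[0.5547 0.1151 0.009 ]
[0.5452 0.0501 0.009 ]
[ 0.5352 -0.0153  0.009 ]
[ 0.5263 -0.0797  0.009 ]
(array([ 0.0044, -0.0008,  0.1272]), np.float64(-0.04))
```

Emit:
send_rows:
  steps:
    - [0.003, 0, 0.05, 0, -0.2]
    - [0.003, 0, 0.1, 0, -0.2]
    - [0.003, 0, 0.118, 0, -0.2]
    - [0.003, 0, 0.128, 0, -0.2]
    - [0.003, 0, 0.128, 0, -0.2]
    - [0.003, 0, 0.128, 0, -1]
    - [0.003, 0, 0.128, 0, -1]
    - [0.003, 0, 0.128, 0, -1]
    - [0.003, 0, 0.128, 0, -1]
    - [0.003, 0, 0.128, 0, -1]
  squeeze: 25

```text
time: 2.85
eef_pos: [0.5771, -0.0249, 0.1209]
tcp_rot: [0.754, 0.657, -0.006, -0.005]
contact_force: [-16.0, -2.3, 4.9]
opening: 0.13
finger_force: 25.2
```

Emit:
send_rows:
  steps:
    - [0.002, -0.002, -0.011, 0, -1]
    - [0.002, 0.001, -0.02, 0, -1]
    - [0.002, 0.0045, -0.028, 0, -1]
    - [0.002, 0.009, -0.036, 0, -1]
    - [0.002, 0.0135, -0.044, 0, -1]
    - [0.002, 0.019, -0.051, 0, -1]
    - [0.002, 0.0255, -0.0575, 0, -1]
    - [0.002, 0.032, -0.064, 0, -1]
    - [0.002, 0.0395, -0.069, 0, -1]
    - [0.002, 0.047, -0.074, 0, -1]
    - [0.002, 0.055, -0.078, 0, -1]
    - [0.002, 0.0635, -0.0815, 0, -1]

```text
time: 4.05
eef_pos: [0.6436, -0.034, 0.1976]
tcp_rot: [0.754, 0.656, -0.004, -0.001]
contact_force: [-0.7, -6.5, -15.9]
opening: 0.128
finger_force: 24.6
```

Run:
```python
from h import *
s=ctrl.get_state(); print(s['time'],s['eef_pos'],s['contact_force'],s['wrist_torque'],s['opening'],s['finger_force'])
```

```text
4.05 [ 0.64363192 -0.03397554  0.19763392] [ -0.65525467  -6.48156353 -15.94290121] [-1.04620726  0.07125241  0.01548356] 0.12812788914201984 24.606131315231323
```

Emit:
send_rows:
  steps:
    - [0, 0.0087, -0.0015, 0, -1]
    - [0, 0.0176, -0.003, 0, -1]
    - [0, 0.0266, -0.004, 0, -1]
    - [0, 0.0357, -0.0045, 0, -1]
    - [0, 0.0447, -0.004, 0, -1]
    - [0, 0.0537, -0.0027, 0, -1]
    - [0, 0.0626, -0.0007, 0, -1]
    - [0, 0.0712, 0.002, 0, -1]
    - [0, 0.079, 0.005, 0, -1]
    - [0, 0.082, 0.007, 0, -1]

```text
time: 5.05
eef_pos: [0.7208, -0.045, 0.1969]
tcp_rot: [0.754, 0.657, -0.009, -0.006]
contact_force: [-28.8, -2.1, 14.1]
opening: 0.125
finger_force: 26.8
```

Emit:
send_rows:
  steps:
    - [0, -0.004, -0.001, 0, -1]
    - [0, -0.004, -0.001, 0, -0.5]
    - [0, -0.004, -0.001, 0, -0.5]
    - [0, -0.004, -0.001, 0, -0.5]
    - [0, -0.004, -0.02, 0, -0.5]
    - [0, -0.004, -0.04, 0, -0.5]
    - [0, -0.004, -0.07, 0, -0.5]
    - [0, -0.004, -0.11, 0, -0.5]
    - [0, -0.004, -0.15, 0, -0.5]

```text
time: 5.95
eef_pos: [0.723, -0.0418, 0.3467]
tcp_rot: [0.754, 0.657, 0.0, 0.0]
contact_force: [0.8, -0.1, 0.2]
opening: 0.251
finger_force: 0.0
```

Run:
```python
from h import *
s=ctrl.get_state(); print(s['eef_pos'],s['contact_force'],s['qpos'].round(2)); print(go([.52,-.03,.36],172.1+0))
snap('side','s2.png')
```

```text
[ 0.72296935 -0.04182427  0.34668811] [ 0.8240581  -0.12539019  0.23581332] [-0.2   0.34  1.32  0.    1.48 -0.06]
(array([-0.0162, -0.2027, -0.0134]), np.float64(-90.0))
```

View pics/s2.png

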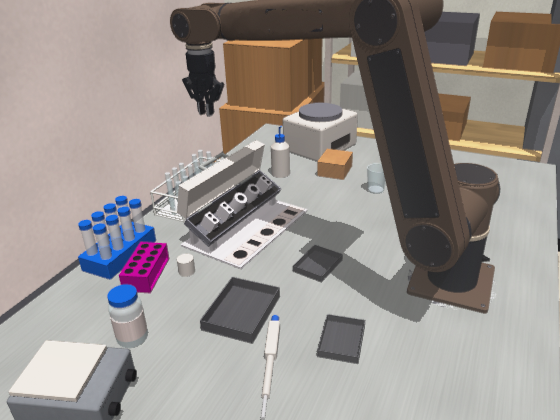

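The side view shows the lid standing open and clear of the gripper. Adapters appear at about (211,218), (226,210), (240,198), (252,190) and (265,181). I move over the pockets for a closer look.

Emit:
send_rows:
  steps:
    - [-0.005, -0.05, 0, 0, -0.2]
    - [-0.005, -0.1, 0, 0, -0.2]
    - [-0.005, -0.13, 0.02, 0, -0.2]
    - [-0.005, -0.13, 0.03, 0, -0.2]
    - [-0.005, -0.13, 0.03, 0, -0.2]

```text
time: 6.5
eef_pos: [0.5928, -0.0289, 0.3137]
tcp_rot: [0.754, 0.657, -0.0, -0.001]
contact_force: [0.0, -0.1, 0.8]
opening: 0.398
finger_force: 0.0
```

Run:
```python
from h import *
s,im=snap('wrist','w2.png'); print(s['time'],s['eef_pos']); np.save('w2.npy',np.r_[s['eef_pos'],s['tcp_rot']])
t,im2=snap('top','t2.png')
a=im[20:300,150:400,::-1]; b=cv2.resize(im2[125:215,200:365,::-1],None,fx=2.4,fy=2.4,interpolation=2)
o=np.zeros((560,800,3),np.uint8); a=cv2.resize(a,None,fx=1.6,fy=2,interpolation=2) if 0 else cv2.resize(a,None,fx=1.6,fy=1.6,interpolation=2)
o[:a.shape[0],:a.shape[1]]=a; o[:b.shape[0],402:402+b.shape[1]]=b[:,:398]; cv2.imwrite('pics/c2.png',o)
```

```text
6.5 [ 0.59276878 -0.02885627  0.31373618]
```

View pics/c2.png

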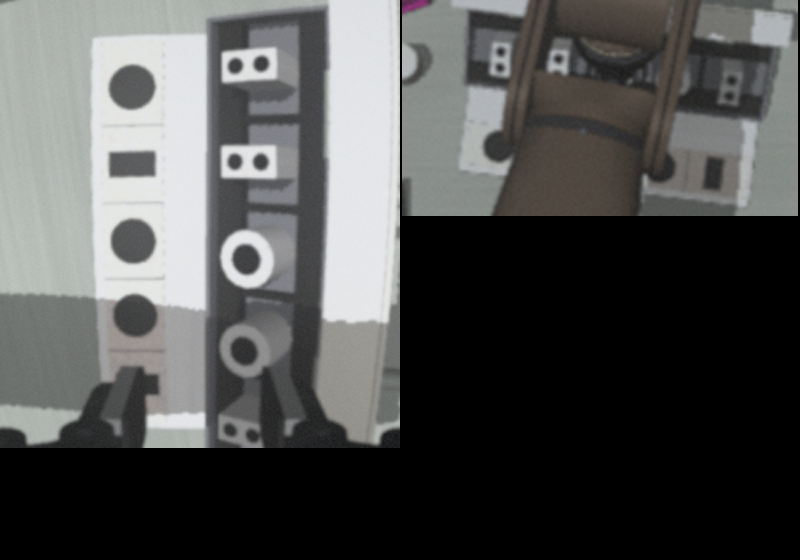

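From the +y end the pockets hold oblong, oblong, round, round, oblong, and the strip reads disc, rectangle, disc, disc, rectangle. The candidates are the oblongs at wrist px (305,61), (305,121) and (300,288). The misfit is the first, at the +y end, because it sits in front of a disc.

Run:
```python
from h import *
w=np.load('w2.npy'); s={'eef_pos':w[:3],'tcp_rot':w[3:]}
g=cv2.cvtColor(cv2.imread('pics/w2.png'),cv2.COLOR_BGR2GRAY)
def cc(g,th,box,lo,hi):
    n,l,st,c=cv2.connectedComponentsWithStats((g[box[1]:box[3],box[0]:box[2]]<th).astype(np.uint8))
    return [c[i]+box[:2] for i in range(1,n) if lo<st[i,4]<hi]
b=cc(g,110,(288,50,324,72),30,200); print('wrist bores',np.round(b,1))
gt=cv2.cvtColor(cv2.resize(cv2.imread('pics/t2.png'),None,fx=4,fy=4,interpolation=2),cv2.COLOR_BGR2GRAY)
c=[(k-1.5)/4 for k in cc(gt,120,(237*4,141*4,246*4,158*4),40,400)]; print('top bores',np.round(c,1))
wc=np.mean(b,0); 
for tc in ([240.6,149.5],np.mean(c,0) if len(c) else [240.6,149]):
    r=[ray('wrist',*wc,s),ray('top',*tc)]; p=tri(r); print(p.round(4),[np.linalg.norm(np.cross(p-o,d)).round(4) for o,d in r])
for k in b: print(k, onz('wrist',*k,.1016,s).round(4))
ex=np.array([np.cos(np.radians(-7.89)),np.sin(np.radians(-7.89)),0]); ey=np.array([-ex[1],ex[0],0]); m=np.array([.5536,.1152,.009])
p=onz('wrist',*wc,.1016,s); print('rel pic1',(p-m)@ex,(p-m)@ey)
# lid free edge / tray
hsv=cv2.imread('pics/top0.png').max(2); n,l,st,c=cv2.connectedComponentsWithStats((hsv<105).astype(np.uint8))
for i in range(1,n):
    if 800<st[i,4]<6000 and 100<c[i][0]<300:
        B=cv2.boxPoints(cv2.minAreaRect(np.argwhere(l==i)[:,::-1].astype(np.float32)))
        for z in(.0,.03):
            q=np.array([onz('top',*k,z) for k in B]); print('dark',z,c[i].round(1),st[i,4],q.mean(0).round(4),np.linalg.norm(q[0]-q[1]).round(3),np.linalg.norm(q[1]-q[2]).round(3))
        print(q[:,:2].round(3).tolist())
```

```text
wrist bores [[296.5  60.7]
 [312.8  59.5]]
top bores [[240.7 146.1]
 [240.4 152.8]]
[0.6411 0.1032 0.1018] [np.float64(0.0007), np.float64(0.0007)]
[0.6411 0.1033 0.1019] [np.float64(0.0006), np.float64(0.0006)]
[296.54901961  60.66666667] [0.6329 0.1041 0.1016]
[312.78947368  59.49122807] [0.6502 0.1035 0.1016]
rel pic1 0.08868861957105442 0.0007190972847114132
dark 0.0 [200.7  83.4] 2196 [0.8198 0.2384 0.    ] 0.237 0.266
dark 0.03 [200.7  83.4] 2196 [0.8099 0.2322 0.03  ] 0.232 0.26
[[0.943, 0.348], [0.937, 0.116], [0.678, 0.118], [0.682, 0.346]]
dark 0.0 [172.7 224. ] 2917 [0.443  0.3156 0.    ] 0.19 0.138
dark 0.03 [172.7 224. ] 2917 [0.4419 0.3077 0.03  ] 0.185 0.135
[[0.504, 0.405], [0.515, 0.221], [0.38, 0.211], [0.369, 0.394]]
dark 0.0 [174.1 310.5] 1430 [0.1911 0.3105 0.    ] 0.13 0.097
dark 0.03 [174.1 310.5] 1430 [0.1958 0.3026 0.03  ] 0.126 0.094
[[0.232, 0.374], [0.253, 0.249], [0.16, 0.232], [0.139, 0.356]]
```

Run:
```python
from h import *
print(go([.6292,.1048,.20],172.1))
```

```text
(array([0.1377, 0.0155, 0.116 ]), np.float64(-90.02))
```

Emit:
send_rows:
  steps:
    - [0.138, 0.0155, 0, -90, -0.1]
    - [0.138, 0.0155, 0, -90, -0.1]
    - [0.138, 0.0155, 0, -90, -0.1]
    - [0.138, 0.0155, 0, -90, -0.1]
    - [0.138, 0.0155, 0, -90, -0.1]
    - [0.138, 0.0155, 0, -90, -0.1]
    - [0.138, 0.0155, 0, -90, -0.1]
    - [0.138, 0.0155, 0, -90, -0.1]
    - [0.138, 0.0155, 0, -90, -0.1]
    - [0.138, 0.0155, 0, -90, -0.1]
    - [0.138, 0.0155, 0.03, -90, -0.1]
    - [0.138, 0.0155, 0.06, -90, -0.1]

```text
time: 7.8
eef_pos: [0.6308, 0.1053, 0.2573]
tcp_rot: [0.068, 0.998, 0.0, 0.003]
contact_force: [-0.9, 0.9, -0.9]
opening: 0.452
finger_force: 0.0
```

Emit:
send_rows:
  steps:
    - [0, 0, 0.03, 0, -0.1]
    - [0, 0, 0.06, 0, -0.1]
    - [0, 0, 0.06, 0, -0.1]
    - [0, 0, 0.06, 0, -0.1]

```text
time: 8.2
eef_pos: [0.6291, 0.1053, 0.1957]
tcp_rot: [0.069, 0.998, 0.0, 0.0]
contact_force: [-0.2, 0.3, 0.8]
opening: 0.448
finger_force: 0.0
```

Run:
```python
from h import *
s=ctrl.get_state(); print(s['eef_pos'],s['contact_force'],s['qpos'].round(2)); print(go([.6292,.1048,.077],172.1))
snap('side','s3.png'); im=cv2.imread('pics/s3.png')
cv2.imwrite('pics/c3.png',cv2.resize(im[100:260,140:320],None,fx=3.3,fy=3.3,interpolation=2))
```

```text
[0.62913621 0.1053259  0.1957128 ] [-0.16577387  0.29805836  0.77188132] [ 0.01  0.24  1.71  0.    1.19 -1.43]
(array([-1.000e-04, -5.000e-04,  1.187e-01]), np.float64(-0.03))
```

View pics/c3.png

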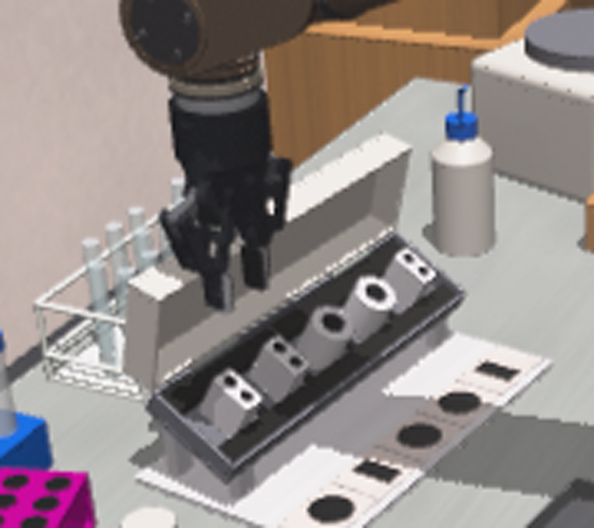

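The crop shows the gripper hovering over the pocket-1 oblong, on the pocket side of the open lid. I lower it in two stages and watch the force.

Emit:
send_rows:
  steps:
    - [0, -0.0005, 0.02, 0, -0.1]
    - [0, -0.0005, 0.04, 0, -0.1]
    - [0, -0.0005, 0.055, 0, -0.1]
    - [0, -0.0005, 0.065, 0, -0.1]
    - [0, -0.0005, 0.075, 0, -0.1]
    - [0, -0.0005, 0.08, 0, -0.1]

```text
time: 8.85
eef_pos: [0.6279, 0.1048, 0.1147]
tcp_rot: [0.069, 0.998, -0.0, 0.0]
contact_force: [0.8, 0.4, -0.0]
opening: 0.448
finger_force: 0.0
```

Emit:
send_rows:
  steps:
    - [0, 0, 0.01, 0, -0.1]
    - [0, 0, 0.02, 0, -0.1]
    - [0, 0, 0.028, 0, -0.1]
    - [0, 0, 0.034, 0, -0.1]
    - [0, 0, 0.038, 0, -0.1]
    - [0, 0, 0.038, 0, -0.1]

```text
time: 9.45
eef_pos: [0.6273, 0.1048, 0.0762]
tcp_rot: [0.069, 0.998, -0.0, -0.001]
contact_force: [0.3, 0.1, -0.3]
opening: 0.453
finger_force: 0.0
```

Emit:
send_rows:
  steps:
    - [-0.003, 0, 0, 0, -0.1]
    - [-0.003, 0, 0, 0, -1]
    - [-0.003, 0, 0, 0, -1]
    - [-0.003, 0, 0, 0, -1]
    - [-0.003, 0, 0, 0, -1]
    - [-0.003, 0, 0, 0, -1]
    - [-0.003, 0, 0, 0, -1]
  squeeze: 50

```text
time: 10.15
eef_pos: [0.6314, 0.1043, 0.0779]
tcp_rot: [0.069, 0.998, 0.0, 0.001]
contact_force: [0.3, -0.5, 3.7]
opening: 0.249
finger_force: 49.8
```

Emit:
send_rows:
  steps:
    - [0.002, 0, -0.009, 0, -1]
    - [0.007, 0, -0.018, 0, -1]
    - [0.015, 0, -0.03, 0, -1]
    - [0.025, 0, -0.047, 0, -1]
    - [0.035, 0, -0.065, 0, -1]
    - [0.045, 0, -0.09, 0, -1]
    - [0.045, 0, -0.1, 0, -1]

```text
time: 10.85
eef_pos: [0.5855, 0.1111, 0.1794]
tcp_rot: [0.069, 0.998, 0.0, 0.001]
contact_force: [0.9, -0.4, 0.1]
opening: 0.244
finger_force: 49.4
```

Run:
```python
from h import *
s=ctrl.get_state(); print(s['eef_pos'],s['opening'],s['finger_force']); print(go([.45,.31,.16],None)); print(go([.45,.31,.16],172.1))
snap('side','s4.png'); im=cv2.imread('pics/s4.png')
cv2.imwrite('pics/c4.png',cv2.resize(im[80:280,120:330],None,fx=2.8,fy=2.8,interpolation=2))
```

```text
[0.58545645 0.11112049 0.1794189 ] 0.24366404527562993 49.35018002986908
(array([0.1615, 0.1784, 0.0193]), 0)
(array([0.1615, 0.1784, 0.0193]), np.float64(0.01))
```

View pics/c4.png

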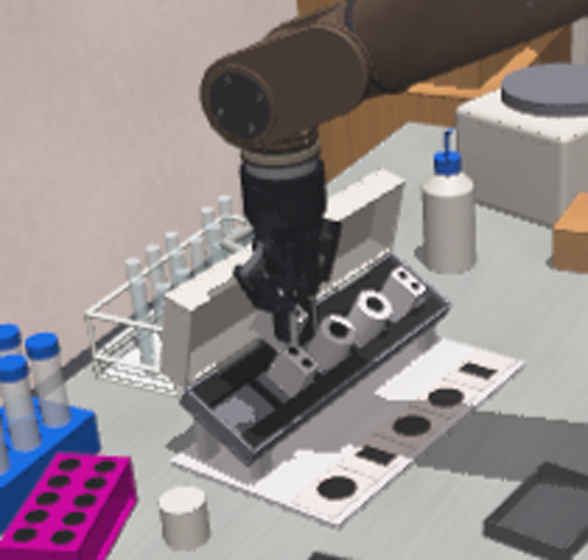

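The crop shows pocket 1 empty and the block held in the fingers, tilted. The lid is still open and the other four adapters are in place. I carry the block to the tray.

Emit:
send_rows:
  steps:
    - [0.05, 0.05, -0.01, 0, -1]
    - [0.09, 0.09, -0.01, 0, -1]
    - [0.13, 0.13, -0.01, 0, -1]
    - [0.16, 0.16, 0, 0, -1]
    - [0.186, 0.177, 0.03, 0, -1]
    - [0.186, 0.177, 0.06, 0, -1]
    - [0.186, 0.177, 0.09, 0, -1]
    - [0.186, 0.177, 0.11, 0, -1]
    - [0.186, 0.177, 0.12, 0, -1]
    - [0.186, 0.177, 0.13, 0, -1]
    - [0.186, 0.177, 0.13, 0, -1]

```text
time: 12.0
eef_pos: [0.4259, 0.3111, 0.0459]
tcp_rot: [0.069, 0.998, -0.001, -0.001]
contact_force: [-0.4, -0.6, -1.0]
opening: 0.244
finger_force: 49.4
```

Run:
```python
from h import *
s=ctrl.get_state(); print(s['eef_pos'],s['opening'],s['finger_force'])
snap('wrist','w5.png'); snap('side','s5.png'); a=cv2.imread('pics/w5.png'); b=cv2.imread('pics/s5.png')
o=np.zeros((420,800,3),np.uint8); o[:,:400]=a[:,80:480]; o[:,400:]=cv2.resize(b[210:350,170:303],(400,420),interpolation=2); cv2.imwrite('pics/c5.png',o)
```

```text
[0.42589191 0.31111165 0.04591897] 0.24439901549084822 49.42315757274628
```

View pics/c5.png

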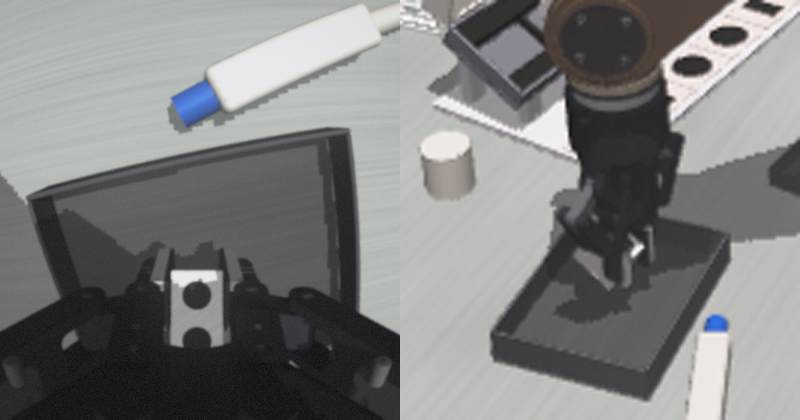

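The block is held bores up over the tray's interior (wrist crop near (197,300)), with the walls clear. I lower it to first contact.

Emit:
send_rows:
  steps:
    - [0, 0, 0.008, 0, -1]
    - [0, 0, 0.014, 0, -1]
    - [0, 0, 0.017, 0, -1]
    - [0, 0, 0.019, 0, -1]
    - [0, 0, 0.019, 0, -1]

```text
time: 12.6
eef_pos: [0.4263, 0.3115, 0.0282]
tcp_rot: [0.069, 0.998, -0.0, -0.0]
contact_force: [-0.3, 0.4, 0.3]
opening: 0.25
finger_force: 49.7
```

Emit:
send_rows:
  steps:
    - [0, 0, 0.001, 0, -1]
    - [0, 0, 0.002, 0, -1]
    - [0, 0, 0.003, 0, -1]
    - [0, 0, 0.003, 0, -1]

```text
time: 13.0
eef_pos: [0.4265, 0.3117, 0.0277]
tcp_rot: [0.069, 0.998, -0.001, -0.001]
contact_force: [-6.5, -3.7, 16.5]
opening: 0.248
finger_force: 51.8
```

Emit:
send_rows:
  steps:
    - [0, 0, -0.002, 0, -1]
    - [0, 0, -0.002, 0, -1]
    - [0, 0, -0.002, 0, -0.44]
    - [0, 0, -0.002, 0, -0.4]
    - [0, 0, -0.002, 0, -0.4]
    - [0, 0, -0.002, 0, -0.4]
    - [0, 0, -0.002, 0, -0.2]
    - [0, 0, -0.002, 0, -0.1]
    - [0, 0, -0.002, 0, -0.1]
    - [0, 0, -0.002, 0, -0.1]
  squeeze: 20

```text
time: 14.0
eef_pos: [0.4263, 0.3115, 0.027]
tcp_rot: [0.069, 0.998, -0.0, 0.0]
contact_force: [0.3, 0.3, 0.5]
opening: 0.448
finger_force: 0.0
```

Emit:
send_rows:
  steps:
    - [0, 0, -0.02, 0, -0.1]
    - [0, 0, -0.05, 0, -0.1]
    - [0, 0, -0.1, 0, -0.1]
    - [0, 0, -0.15, 0, -0.1]
    - [0, -0.05, -0.2, 0, -0.1]
    - [0, -0.1, -0.22, 0, -0.1]
    - [0, -0.15, -0.22, 0, -0.1]
    - [0, -0.2, -0.22, 0, -0.1]
    - [0, -0.2, -0.22, 0, -0.1]

```text
time: 14.9
eef_pos: [0.3982, 0.1109, 0.2478]
tcp_rot: [0.07, 0.998, -0.0, 0.001]
contact_force: [-0.3, 0.6, -0.0]
opening: 0.452
finger_force: 0.0
```

Run:
```python
from h import *
s=ctrl.get_state(); print(s['time'],s['eef_pos'])
snap('top','t6.png'); snap('side','s6.png'); a=cv2.imread('pics/t6.png'); b=cv2.imread('pics/s6.png')
o=np.zeros((600,800,3),np.uint8); o[:300,:400]=cv2.resize(a[180:270,120:240],(400,300),interpolation=2); o[:300,400:]=cv2.resize(b[260:350,180:300],(400,300),interpolation=2)
o[300:,:400]=cv2.resize(a[100:235,200:380],(400,300)); o[300:,400:]=cv2.resize(b[130:280,120:320],(400,300)); cv2.imwrite('pics/c6.png',o)
```

```text
14.9 [0.39819018 0.11087711 0.24775188]
```

View pics/c6.png

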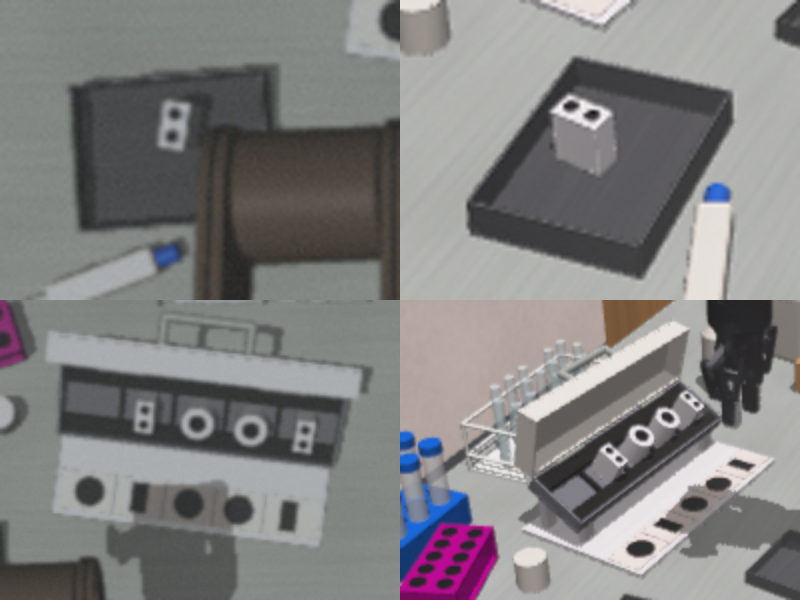

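The adapter stands upright, bores up, in the tray. Pocket 1 is empty, the other four adapters are in place and the lid is up. Before handing in I check the lid angle: the hood's inner free edge is at top px of about (292,137).

Run:
```python
from h import *
ex=np.array([np.cos(np.radians(-7.89)),np.sin(np.radians(-7.89)),0])
tc=np.array([.6411,.1032,.1018])
o=tc+.024*ex   # case x=0 line
for z in(.19,.198,.205): 
    p=onz('top',292,137,z); print(z,p.round(3),'case x',((p-o)@ex).round(4))
```

```text
0.19 [ 0.652 -0.037  0.19 ] case x 0.0062
0.198 [ 0.65  -0.037  0.198] case x 0.0044
0.205 [ 0.649 -0.037  0.205] case x 0.0027
```

```bash
python3 -c "
from plant import ctrl; print(ctrl.sign_off())"
```

```text
the job is handed in; nothing more can be done
None
```

I handed the job in at about 15 s: the lid stands open within about 1° of its stop by my estimate, the misfit oblong adapter from the +y end pocket stands upright, bores up, in the largest tray, and the last pictures show the other four adapters still in their pockets.

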